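# Send a repaired avionics unit through the bench's one-way gate

### The job

Set the long aluminium avionics unit flat on the open infeed plate in front of the one-way gate, pointing along the lane, and let go of it. Then push it along the lane through the sprung gate flap, keeping it down on the plate and not carrying it over, until it lies flat in the receiving tray and the flap has sprung fully shut behind it. Leave the tape roll, carton, screwdriver and square spare unit where they are.

Things in the scene. Friction and masses are not known exactly. Their poses are not given: they have to be found in the camera images.
- unit_center (a point): Centre of the loose avionics unit: a plain aluminium box 130 mm long (x axis) by 52 wide (y axis) by 48 high (z up), black bezel on one end, dark vents and a blank paper label on top; 0.3 to 0.6 kg. It starts flat on the bench, so this point is 24 mm up. Either end may go first. Grip it across its 52 mm width.
- gateway (a point): Middle of the gateway of the fixed one-way gate, on the top face of its 6 mm floor plate. x axis: the way through, along the middle of the lane; y: left seen that way; z up. The lane is 68 mm wide here (y -34 to 34) from x = -35 mm on. A divider panel 46 mm above the bench runs sideways from the gateway to y = -100 and 100 mm at x = -10.
- infeed (a point): Middle of the open part of the infeed plate, on its top face, 140 mm before the gateway; axes as the gateway's. The plate is 140 mm wide and runs from x = -210 mm (gateway frame) to the gateway. No walls up to x = -90; from -85 to -35 two guides, 40 mm high, funnel the lane from about 124 to 68 mm clear.
- tray (a point): Point on the floor of the receiving tray, 160 mm beyond the gateway on the lane's middle line; axes as the gateway's. The tray is open on top; in the gateway's frame it spans y -34 to 58 mm and ends at a wall at x = 274. Its walls are 40 mm high above the plate, 6 mm thick. The unit is well placed with its centre near this point.
- flap (a joint): Flap angle, rad: 0 shut, 1.7 wide open. Steel leaf 65 mm long, 3 to 39 mm above the plate, on an upright hinge at x = 4, y = 36 mm (gateway frame). It swings only onward, to +x and the +y wall, against a light spring (1 to 3 N at the unit). To let it shut the unit's centre must be 140 mm or more past the gateway (its end sweeps a 65 mm arc) and the pusher lifted out.
- tape: Bystander: red roll of tape lying flat, 80 mm across, 25 mm high; origin under its centre.
- carton: Bystander: small closed cardboard carton 75 x 100 x 50 mm high; origin under its centre.
- screwdriver: Bystander: screwdriver 190 mm long, lying along its x axis; origin under its middle.
- spare: Bystander: square grey spare unit 100 x 100 x 36 mm high; origin under its centre.

How it is judged:
By the outcome, as a careful person would: the job done as asked, in the order asked, and still so for the second after the job is handed in, with the robot touching nothing.
It also fails if it takes over 58 s, if anything falls off the work surface, if the arm or the gripper's body presses on something with over 40 N, if the wrist force passes 120 N, or if a joint passes its speed limit or range.

### The arm

A 7-joint arm with a two-finger parallel gripper is mounted at the origin on the work surface. World frame = base frame: x ahead of the robot, y to its left, z up, the work surface at z = 0. Lengths are in mm, angles in degrees, forces in N, time in s.
With the tool pointing down it reaches from about 425 to 800 mm from the base axis. Payload 8.3 kg.
Tool frame: the origin (TCP) lies on the centre line of the jaws, within the pads' length; the fingertips stand 25 mm ahead of it and the grasp point (between the pads) lies 6 mm ahead of it; z points along the fingers, y is the line along which they close (so a half turn about z gives the same grasp; the last joint's range is limited). The gripper opens to 85 mm and grips with 20 to 120 N. Pads are 22 mm wide; open, the fingers measure 114 mm over their backs; the gripper's body (76 mm by 85 mm) begins 54 mm behind the grasp point. The pads swing forward as they close: fully open they stand 13 mm farther back than shut.
Start: joints at [-3.604, 21.967, 0.94, 78.501, -0.361, 79.538, -2.664], TCP at [624.984, 0.045, 256.279] pointing down, gripper open.
Joint ranges: [-169.22, 169.22], [-14.56, 117.87], [-87.37, 89.26], [10.42, 133.3], [-82.24, 262.24], [0.94, 117.77], [-172.7, 172.7]. Speed limits (degrees/s): [136.94, 136.94, 172.46, 172.46, 180, 180, 180].

### API

Orientations are given as a 3x3 rotation matrix whose columns are the frame's x, y, z axes.
In Python, from workcell import ctrl, cams, hand_in gives the robot as it stands.
- The arm moves only by the shell command python3 -m creep 'ROWS' [FORCE]. ROWS is JSON, a list of rows, each a list of 7 numbers: the shift along the tool's x, y, z in m, then the turn, a rotation vector about the tool's x, y, z in degrees, then the finger opening in m, from 0 to 0.0854. A call has exactly 8 rows; each row is the pose to reach, as a shift and turn from the pose commanded when the call began, along the tool's axes at that moment; what a row does not reach only later rows make up. A row lasts 1/8 s, in which the tool goes at most 62.5 mm and 10.7 degrees, less where a joint would pass 70% of its speed; a pose out of reach is approached as far as the arm can. A call with a gripper value outside its range is refused whole. The fingers move at their own pace and stop on an object; FORCE is the grip in N (left out, the last holds). Time passes only in rows, so rows that repeat a pose let the fingers close, or fill a call up. It gives the time, the measured TCP pose, the force, the opening and the grip force at its end, in the units of the state.
- ctrl.observe(): the state, without advancing time (a new reading comes with each control period).
- cams.snapshot(name): name is "scene" or "side" or "wrist"; returns a dict with "pixels" (384x512x3 uint8, red, green, blue), "fx", "fy", "cx", "cy" (pixels), "k1" (the pictures are not rectified: a ray, as slopes to the right and down, at radius r is drawn at 1 + k1 r^2 times it, then the intrinsics apply), "world_to_cam" (4x4, takes a point from world to camera coordinates). Camera axes: x right, y down, z forward; pixel columns grow to the right and rows downward; lengths in mm; the calibration is good to about 2 mm. A picture is of the moment at which its call begins. There is no depth.
- hand_in(): hands the job in; it is judged then, once.
The state is a dict: "time": time; "joint_pos": joint angles; "joint_vel": joint speeds; "tau": joint torques, N m; "tcp_pos": TCP position; "orientation": TCP orientation; "ft_force": force on the tool from outside, world axes, zero at the start; "wrist_torque": the same for the moment, N m; "width": opening from 0.0 (shut) to 1.0 (fully open); "gripper_force": force on a finger pad.
Only numpy, scipy, OpenCV 4.12 (cv2) and the standard library are available. Lean on these libraries where they do the work, as an engineer would, in place of code of your own. Each camera call takes 0.05 s, during which the arm holds its last target. There are 200 camera calls.

## Working session

There is one attempt and no reset: what is moved stays moved. The work goes in short steps, Python scripts to look and compute and a shell command to move; the robot and the scene stay as the last step left them, time stands still between calls to the robot, and variables do not carry over. Pictures are saved under pics/ and viewed, at most 10 in all, crops included, and the job is handed in when it is done.

```bash
mkdir -p pics; ls; cat > h.py <<'E'
import numpy as np, cv2, pickle
from workcell import ctrl, cams
def snap(n,f):
    s=cams.snapshot(n); cv2.imwrite('pics/'+f+'.png',np.ascontiguousarray(s['pixels'][:,:,::-1])); pickle.dump(s,open(f+'.pkl','wb')); return s
def load(f): return pickle.load(open(f+'.pkl','rb'))
def world(s,uv,z):
    K=np.array([[s['fx'],0,s['cx']],[0,s['fy'],s['cy']],[0,0,1.]])
    p=cv2.undistortPoints(np.array([uv],float).reshape(-1,1,2),K,np.array([s['k1'],0,0,0.]),None,None)[:,0] if 0 else None
    a=(np.array(uv,float).reshape(-1,2)-[s['cx'],s['cy']])/[s['fx'],s['fy']]
    u=a.copy()
    for _ in range(30): u=a/(1+s['k1']*(u**2).sum(1,keepdims=True))
    W=np.array(s['world_to_cam']);R=W[:3,:3];t=W[:3,3]
    o=-R.T@t; d=np.c_[u,np.ones(len(u))]@R
    z=np.broadcast_to(np.array(z,float),len(u))
    return o+d*((z-o[2])/d[:,2])[:,None]
def proj(s,P):
    W=np.array(s['world_to_cam']);c=np.array(P,float).reshape(-1,3)@W[:3,:3].T+W[:3,3]
    u=c[:,:2]/c[:,2:];u=u*(1+s['k1']*(u**2).sum(1,keepdims=True))
    return u*[s['fx'],s['fy']]+[s['cx'],s['cy']]
E
python3 - <<'E'
from h import *
a=snap('scene','scene1');b=snap('side','side1')
for s in(a,b):print(s['k1'],s['fx'],np.round(s['world_to_cam'],2).tolist())
np.set_printoptions(precision=4,suppress=True)
o=ctrl.observe();print(o['tcp_pos'],o['orientation'],o['time'])
E
```

```text
pics
-0.0010181335888574566 375.1084717954614 [[-0.63, 0.78, -0.02, 398.22], [0.61, 0.48, -0.64, -281.68], [-0.49, -0.41, -0.77, 1199.44], [0.0, 0.0, 0.0, 1.0]]
0.04546349556305167 434.1817525931104 [[0.79, -0.61, 0.01, -474.03], [-0.45, -0.59, -0.67, 242.05], [0.42, 0.53, -0.74, 835.58], [0.0, 0.0, 0.0, 1.0]]
[624.5964   0.0392 255.3576] [[-0.      1.     -0.0018]
 [ 1.      0.     -0.    ]
 [-0.     -0.0018 -1.    ]] 0.1
```

View pics/scene1.png

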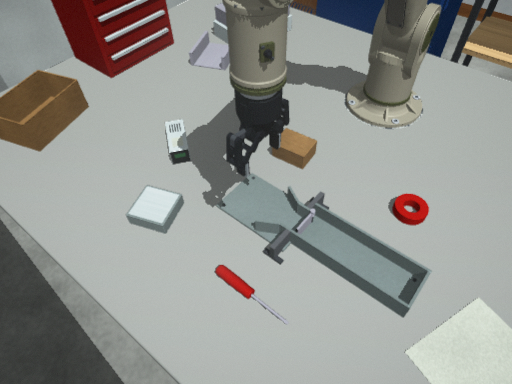

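View pics/side1.png

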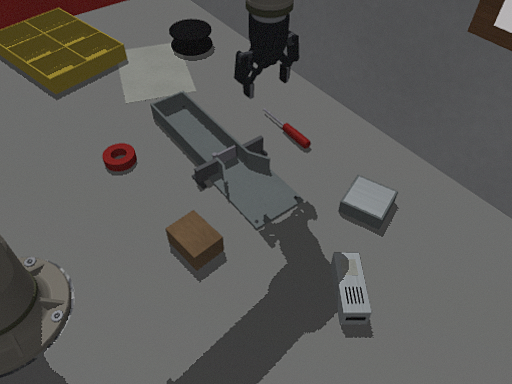

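The scene view shows the unit at about (177,140), the infeed plate's end corners at (219,206) and (252,178), the gate at about (297,228) and the tray end at about (417,288). The side view shows the unit at (351,287) and the gate at (232,165). I'll enlarge crops of both next.

```bash
python3 - <<'E'
from h import *
a=cv2.imread('pics/scene1.png')[110:320,155:440];b=cv2.imread('pics/side1.png')[85:335,140:400]
cv2.imwrite('pics/c1.png',cv2.resize(a,None,fx=2.8,fy=2.8,interpolation=cv2.INTER_CUBIC))
cv2.imwrite('pics/c2.png',cv2.resize(b,None,fx=2.4,fy=2.4,interpolation=cv2.INTER_CUBIC))
E
```

```text
(no output)
```

View pics/c1.png

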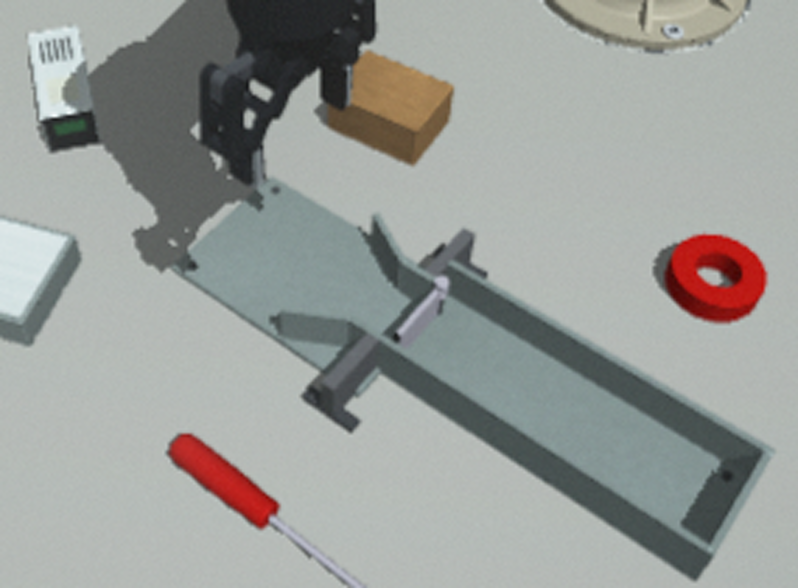

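View pics/c2.png

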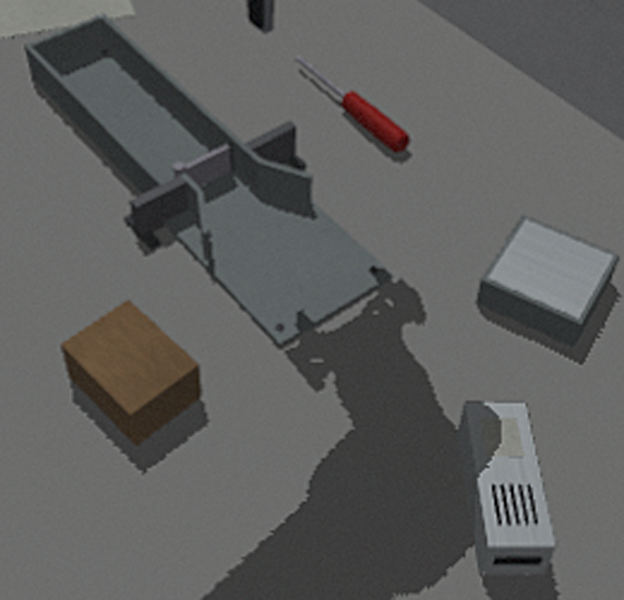

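The scene crop shows the unit top at about (30,32)-(93,110) and the lane running right and down. In the side crop the unit top is at (464,402)-(553,547), with its bezel end towards the bottom. Next step is fitting both poses.

```bash
cat > fit.py <<'E'
from h import *
from scipy.optimize import least_squares
A=load('scene1');B=load('side1')
fa=lambda p:np.array(p)/2.8+[155,110]; fb=lambda p:np.array(p)/2.4+[140,85]
def fit(obs,z0,x0):
    def T(q,P):
        c,s=np.cos(q[2]),np.sin(q[2]);P=np.array(P,float)
        return np.c_[q[0]+c*P[:,0]-s*P[:,1],q[1]+s*P[:,0]+c*P[:,1],P[:,2]+z0]
    f=lambda q:np.concatenate([(proj(s,T(q,P))-uv).ravel() for s,P,uv in obs])
    r=least_squares(f,x0,loss='soft_l1',x_scale=[1,1,.01]);print(np.round(r.x[:2],1),np.degrees(r.x[2]).round(2));print(f(r.x).reshape(-1,2).round(1).tolist());return r.x
E
python3 - <<'E'
from fit import *
print(world(A,fa([[265,180],[180,263],[772,450],[697,553]]),[6,6,46,46]).round(),world(B,fb([[278,346],[392,280],[28,46],[105,17]]),[6,6,46,46]).round())
u=world(A,fa([[30,32],[78,27],[93,110],[42,122]]),48);print(u.round(),world(B,fb([[464,402],[525,402],[553,547],[487,548]]),48).round())
g0=world(A,fa([[443,285]]),46)[0]
a0=world(A,fa([[222,222],[735,502]]),[6,46]);d=a0[1]-a0[0]
fit([(A,[[-210,70,0],[-210,-70,0],[280,64,40],[280,-40,40]],fa([[265,180],[180,263],[772,450],[697,553]])),
 (B,[[-210,70,0],[-210,-70,0],[280,64,40],[280,-40,40]],fb([[278,346],[392,280],[28,46],[105,17]]))],6,[g0[0],g0[1],np.arctan2(d[1],d[0])])
c=u.mean(0);v=u[2]-u[1]
fit([(A,[[-65,26,48],[-65,-26,48],[65,-26,48],[65,26,48]],fa([[78,27],[30,32],[42,122],[93,110]])),
(B,[[-65,26,48],[-65,-26,48],[65,-26,48],[65,26,48]],fb([[464,402],[525,402],[553,547],[487,548]])[[0,1,2,3]])],0,[c[0],c[1],np.arctan2(v[1],v[0])])
E
```

```text
[[ 502. -134.    6.]
 [ 627. -130.    6.]
 [ 506.  354.   46.]
 [ 613.  345.   46.]] [[ 492. -138.    6.]
 [ 629. -143.    6.]
 [ 507.  349.   46.]
 [ 607.  344.   46.]]
[[ 522. -432.   48.]
 [ 486. -398.   48.]
 [ 563. -297.   48.]
 [ 604. -324.   48.]] [[ 561. -303.   48.]
 [ 601. -334.   48.]
 [ 523. -435.   48.]
 [ 483. -406.   48.]]
[565.7  70.1] 88.93
[[1.3, -3.0], [-4.6, -0.8], [-1.6, -0.4], [2.4, 0.5], [0.0, 0.2], [0.4, -1.0], [-0.6, -0.3], [0.3, -1.5]]
[ 549.3 -364. ] 37.1
[[4.8, 1.5], [4.1, -0.4], [-9.0, -0.9], [-7.9, 3.6], [-0.0, 51.5], [3.4, 58.7], [-1.9, -60.4], [-0.4, -66.7]]
```

```bash
python3 - <<'E'
from fit import *
P=[[-65,26,48],[-65,-26,48],[65,-26,48],[65,26,48]]
fit([(A,P,fa([[30,32],[78,27],[93,110],[42,122]])[[1,0,3,2]][[1,0,3,2]][[1,0,3,2]]),(B,P,fb([[487,548],[553,547],[525,402],[464,402]]))],0,[543,-366,.92])
print('spare',world(A,fa([[75,237],[35,340]]),[36,0]).round(),world(B,fb([[482,285],[578,320],[578,362]]),[36,36,0]).round())
print('carton',world(A,fa([[330,105],[415,135]]),50).round(),world(B,fb([[198,368],[130,415],[62,347],[128,300]]),50).round())
E
```

```text
[ 541.8 -368.2] 52.54
[[-0.4, -1.4], [-1.2, -0.3], [-1.5, -1.9], [-0.4, -1.0], [-1.2, -0.4], [0.3, 0.1], [-0.2, -0.6], [-0.8, -0.7]]
spare [[ 678. -205.   36.]
 [ 762. -175.    0.]] [[ 673. -216.   36.]
 [ 712. -298.   36.]
 [ 702. -316.    0.]]
carton [[ 419. -121.   50.]
 [ 402.  -34.   50.]] [[ 403. -140.   50.]
 [ 332. -145.   50.]
 [ 323.  -50.   50.]
 [ 396.  -41.   50.]]
```

```bash
python3 -m creep '[[-0.05,-0.01,0,0,0,5,0.0854],[-0.1,-0.02,0.01,0,0,10,0.0854],[-0.15,-0.035,0.02,0,0,15,0.0854],[-0.2,-0.05,0.04,0,0,21,0.0854],[-0.26,-0.06,0.06,0,0,27,0.0854],[-0.31,-0.075,0.08,0,0,33,0.0854],[-0.35,-0.083,0.09,0,0,37.5,0.0854],[-0.368,-0.083,0.1,0,0,37.5,0.0854]]' 50; python3 - <<'E'
from h import *
s=snap('wrist','w1');print(proj(s,[[541.8,-368.2,48]]).round());o=ctrl.observe();print(o['tcp_pos'],np.round(o['orientation'],3))
E
```

```text
time: 1.1
tcp_pos: [540.1, -371.0, 155.3]
orientation: [[0.612, 0.791, -0.002], [0.791, -0.612, -0.001], [-0.002, -0.001, -1.0]]
ft_force: [-0.2, 1.5, 0.1]
width: 0.996
gripper_force: 0.0
[[258. 195.]]
[ 539.86913997 -371.55446382  153.78842921] [[ 0.611  0.792 -0.003]
 [ 0.792 -0.611 -0.   ]
 [-0.002 -0.002 -1.   ]]
```

View pics/w1.png

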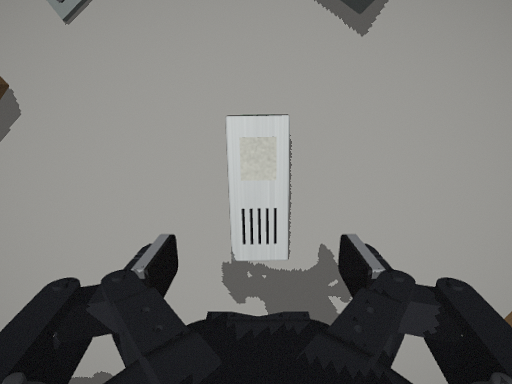

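The wrist view shows the unit's top face with corners at (227,115), (289,115), (290,260) and (233,261). It is nearly aligned with the tool.

```bash
python3 - <<'E'
from h import *
s=load('w1');w=world(s,[[227,115],[289,115],[290,260],[233,261]],48);c=w.mean(0);d=w[0]+w[1]-w[2]-w[3]
o=ctrl.observe();R=np.array(o['orientation']);print(c,np.degrees(np.arctan2(d[1],d[0])),np.linalg.norm(d)/2,R.T@(c-o['tcp_pos']),np.degrees(np.arctan2(R[1,0],R[0,0])))
E
```

```text
[ 543.92897312 -367.71397746   48.        ] 53.65009531884955 129.17547704400863 [  5.7565772    1.10121399 105.77368521] 52.33251904357783
```

```bash
python3 -m creep '[[0.003,0.001,0.02,0,0,-1,0.0854],[0.005,0.001,0.045,0,0,-1,0.0854],[0.005,0.001,0.07,0,0,-1,0.0854],[0.005,0.001,0.09,0,0,-1,0.0854],[0.005,0.001,0.105,0,0,-1,0.0854],[0.005,0.001,0.115,0,0,-1,0.0854],[0.005,0.001,0.121,0,0,-1,0.0854],[0.005,0.001,0.121,0,0,-1,0.0854]]' 50; python3 -m creep '[[0,0,0,0,0,0,0.04],[0,0,0,0,0,0,0.04],[0,0,0,0,0,0,0.04],[0,0,0,0,0,0,0.04],[0,0,0,0,0,0,0.04],[0,0,0,0,0,0,0.04],[0,0,0,0,0,0,0.04],[0,0,0,0,0,0,0.04]]' 50
```

```text
time: 2.15
tcp_pos: [545.9, -364.6, 35.3]
orientation: [[0.595, 0.804, 0.0], [0.804, -0.595, 0.0], [0.0, -0.0, -1.0]]
ft_force: [0.2, 0.2, -0.5]
width: 1.002
gripper_force: 0.0
time: 3.15
tcp_pos: [546.1, -364.9, 36.1]
orientation: [[0.595, 0.804, 0.001], [0.804, -0.595, -0.0], [0.0, 0.001, -1.0]]
ft_force: [-1.4, 0.6, 6.1]
width: 0.6
gripper_force: 54.5
```

```bash
python3 -m creep '[[0,0,-0.03,0,0,0,0.04],[0,0,-0.07,0,0,0,0.04],[0.035,-0.023,-0.09,0,0,-5,0.04],[0.075,-0.05,-0.09,0,0,-11,0.04],[0.12,-0.08,-0.09,0,0,-17,0.04],[0.165,-0.108,-0.09,0,0,-23,0.04],[0.205,-0.135,-0.09,0,0,-28,0.04],[0.235,-0.155,-0.09,0,0,-33,0.04]]' 50;  python3 -m creep '[[0.01,-0.004,0,0,0,-1.5,0.04],[0.014,-0.007,0,0,0,-2.5,0.04],[0.014,-0.007,0,0,0,-2.5,0.04],[0.014,-0.007,0,0,0,-2.5,0.04],[0.014,-0.007,0,0,0,-2.5,0.04],[0.014,-0.007,0,0,0,-2.5,0.04],[0.014,-0.007,0,0,0,-2.5,0.04],[0.014,-0.007,0,0,0,-2.5,0.04]]' 50
python3 - <<'E'
from h import *
s=snap('wrist','w2');o=ctrl.observe();print(o['tcp_pos'])
E
```

```text
time: 4.15
tcp_pos: [560.4, -80.6, 124.5]
orientation: [[0.056, 0.998, -0.001], [0.998, -0.056, 0.001], [0.001, -0.002, -1.0]]
ft_force: [0.6, -0.4, -3.4]
width: 0.599
gripper_force: 54.0
time: 5.15
tcp_pos: [554.9, -69.1, 125.3]
orientation: [[0.017, 1.0, -0.0], [1.0, -0.017, 0.0], [0.0, -0.0, -1.0]]
ft_force: [0.1, -0.6, -4.2]
width: 0.601
gripper_force: 54.0
[554.90516313 -69.03816516 125.28784892]
```

View pics/w2.png

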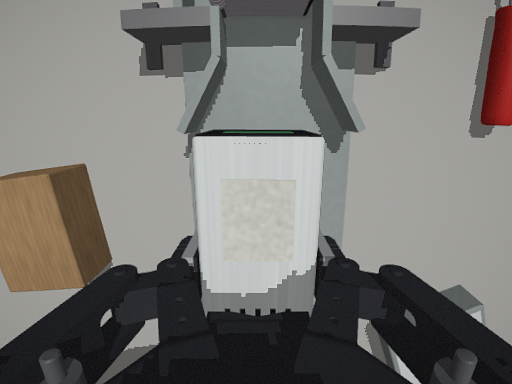

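The wrist view shows the unit held straight over the plate. The divider ends are at (122,18) and (420,18), and the plate edges are at columns ~187 and ~350. The lane centre lies slightly right of the unit.

```bash
python3 - <<'E'
from h import *
s=load('w2')
print(world(s,[[122,18],[420,18],[187,90],[356,90],[184,130],[363,130],[224,52],[313,52],[187,180],[350,180]],[46,46,6,6,46,46,46,46,6,6]).round(1))
print(world(s,[[196,137],[322,137],[201,295],[318,295]],[137]*4).round(1))
E
```

```text
[[467.2  66.2  46. ]
 [665.3  63.4  46. ]
 [497.9  22.4   6. ]
 [637.6  20.2   6. ]
 [503.5  -8.4  46. ]
 [630.6 -10.6  46. ]
 [534.2  42.   46. ]
 [593.4  41.1  46. ]
 [491.7 -53.7   6. ]
 [637.4 -56.3   6. ]]
[[532.2  -7.7 137. ]
 [580.2  -8.6 137. ]
 [528.7 -77.9 137. ]
 [581.7 -78.9 137. ]]
```

```bash
python3 -m creep '[[0.001,0.0045,0.01,0,0,0,0.04],[0.002,0.0095,0.03,0,0,0,0.04],[0.002,0.0095,0.05,0,0,0,0.04],[0.002,0.0095,0.065,0,0,0,0.04],[0.002,0.0095,0.075,0,0,0,0.04],[0.002,0.0095,0.08,0,0,0,0.04],[0.002,0.0095,0.082,0,0,0,0.04],[0.002,0.0095,0.082,0,0,0,0.04]]' 50
```

```text
time: 6.2
tcp_pos: [564.7, -67.3, 43.7]
orientation: [[0.017, 1.0, 0.001], [1.0, -0.017, -0.0], [0.0, 0.001, -1.0]]
ft_force: [0.1, -0.8, -3.4]
width: 0.607
gripper_force: 54.0
```

```bash
python3 -m creep '[[0,0,0.001,0,0,0,0.04],[0,0,0.0015,0,0,0,0.04],[0,0,0.0015,0,0,0,0.075],[0,0,0.0015,0,0,0,0.075],[0,0,0.0015,0,0,0,0.075],[0,0,0.0015,0,0,0,0.075],[0,0,0.0015,0,0,0,0.075],[0,0,0.0015,0,0,0,0.075]]' 50; python3 -m creep '[[0,0,-0.02,0,0,0,0.075],[0,0,-0.05,0,0,0,0.075],[0,0,-0.07,0,0,0,0.075],[-0.03,0,-0.075,0,0,0,0.05],[-0.07,0,-0.075,0,0,0,0.015],[-0.1,0,-0.075,0,0,0,0.015],[-0.115,0,-0.075,0,0,0,0.015],[-0.115,0,-0.075,0,0,0,0.015]]'
python3 - <<'E'
from h import *
s=snap('wrist','w3');o=ctrl.observe();print(o['tcp_pos'],o['width'])
E
```

```text
time: 7.2
tcp_pos: [564.4, -67.3, 41.8]
orientation: [[0.017, 1.0, -0.0], [1.0, -0.017, 0.0], [0.0, -0.0, -1.0]]
ft_force: [0.2, -0.5, 0.6]
width: 0.88
gripper_force: 0.0
time: 8.2
tcp_pos: [562.2, -182.9, 116.6]
orientation: [[0.019, 1.0, -0.0], [1.0, -0.019, 0.0], [0.0, -0.0, -1.0]]
ft_force: [0.5, 1.2, 0.1]
width: 0.174
gripper_force: 0.0
[ 562.49243856 -181.36575255  116.58927285] 0.17277832014849218
```

View pics/w3.png

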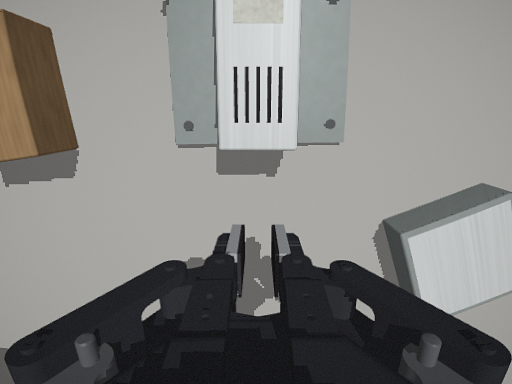

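The wrist view shows the unit flat on the plate, aligned and centred. Its rear edge is at row 150, columns 218-298, with the nearly shut fingers behind it at column ~258.

```bash
python3 - <<'E'
from h import *
s=load('w3');print(world(s,[[218,149],[298,149],[176,145],[344,143]],[54,54,6,6]).round(1))
E
python3 -m creep '[[0,0,0.02,0,0,0,0.015],[0,0,0.045,0,0,0,0.015],[0,0,0.065,0,0,0,0.015],[0,0,0.075,0,0,0,0.015],[0.005,0,0.075,0,0,0,0.015],[0.015,0,0.075,0,0,0,0.015],[0.025,0,0.075,0,0,0,0.015],[0.035,0,0.075,0,0,0,0.015]]'; python3 -m creep '[[0.01,0,0,0,0,0,0.015],[0.02,0,0,0,0,0,0.015],[0.03,0,0,0,0,0,0.015],[0.04,0,0,0,0,0,0.015],[0.05,0,0,0,0,0,0.015],[0.06,0,0,0,0,0,0.015],[0.07,0,0,0,0,0,0.015],[0.075,0,0,0,0,0,0.015]]'
python3 - <<'E'
from h import *
s=snap('wrist','w4');snap('scene','s4');snap('side','d4')
E
```

```text
[[ 536.8 -134.4   54. ]
 [ 589.3 -135.4   54. ]
 [ 494.7 -135.4    6. ]
 [ 634.6 -136.6    6. ]]
time: 9.25
tcp_pos: [563.5, -146.3, 42.4]
orientation: [[0.017, 1.0, 0.001], [1.0, -0.017, -0.0], [-0.0, 0.001, -1.0]]
ft_force: [-1.6, -3.8, 1.8]
width: 0.176
gripper_force: 1.7
time: 10.25
tcp_pos: [564.7, -72.2, 42.2]
orientation: [[0.018, 1.0, 0.001], [1.0, -0.018, -0.001], [-0.001, 0.001, -1.0]]
ft_force: [-0.8, -5.2, 5.0]
width: 0.174
gripper_force: 2.7
```

View pics/w4.png

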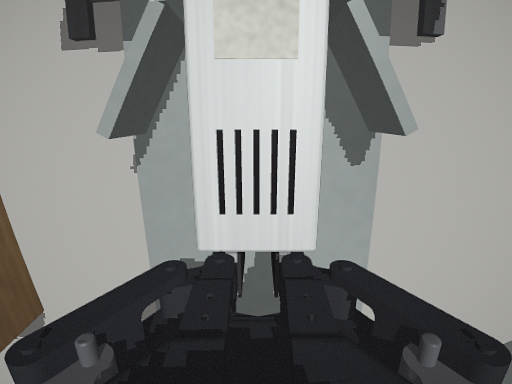

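The view shows the unit straight, entering the funnel with clearance on both sides, and the fingers square behind it. I'll push on through the flap.

```bash
python3 -m creep '[[0.01,0,0,0,0,0,0.015],[0.02,0,0,0,0,0,0.015],[0.03,0,0,0,0,0,0.015],[0.04,0,0,0,0,0,0.015],[0.05,0,0,0,0,0,0.015],[0.06,0,0,0,0,0,0.015],[0.07,0,0,0,0,0,0.015],[0.08,0,0,0,0,0,0.015]]'; python3 - <<'E'
from h import *
snap('wrist','w5')
E
```

```text
time: 11.4
tcp_pos: [565.6, 6.3, 41.6]
orientation: [[0.02, 1.0, -0.0], [1.0, -0.02, -0.001], [-0.001, -0.0, -1.0]]
ft_force: [0.3, -5.8, 3.7]
width: 0.176
gripper_force: 3.3
```

View pics/w5.png

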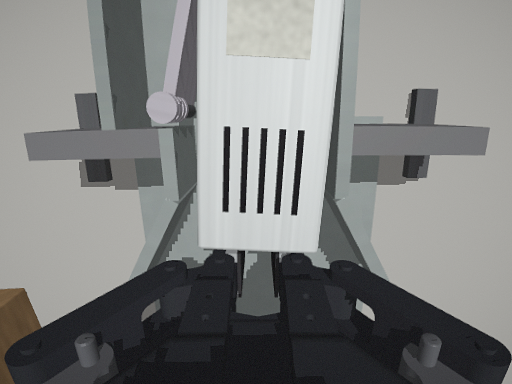

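The unit is through the gate with the flap open at (165,105). It is skewed a couple of degrees towards the right wall, and the fingers are clear. I'll continue.

```bash
python3 -m creep '[[0.008,0,0,0,0,0,0.015],[0.016,0,0,0,0,0,0.015],[0.025,0,0,0,0,0,0.015],[0.034,0,0,0,0,0,0.015],[0.043,0,0,0,0,0,0.015],[0.052,0,0,0,0,0,0.015],[0.061,0,0,0,0,0,0.015],[0.07,0,0,0,0,0,0.015]]'; python3 -m creep '[[0.01,0,0,0,0,0,0.015],[0.02,0,0,0,0,0,0.015],[0.03,0,0,0,0,0,0.015],[0.04,0,0,0,0,0,0.015],[0.05,0,0,0,0,0,0.015],[0.06,0,0,0,0,0,0.015],[0.069,0,0,0,0,0,0.015],[0.076,0,0,0,0,0,0.015]]'
```

```text
time: 12.45
tcp_pos: [567.1, 76.7, 41.6]
orientation: [[0.019, 1.0, -0.0], [1.0, -0.019, -0.001], [-0.001, -0.0, -1.0]]
ft_force: [2.1, -5.7, 1.5]
width: 0.175
gripper_force: 2.7
time: 13.45
tcp_pos: [568.1, 153.2, 41.6]
orientation: [[0.018, 1.0, -0.001], [1.0, -0.018, -0.001], [-0.001, -0.001, -1.0]]
ft_force: [0.1, -5.1, 3.6]
width: 0.176
gripper_force: 2.5
```

```bash
python3 -m creep '[[-0.001,0,0,0,0,0,0.015],[-0.001,0,-0.01,0,0,0,0.015],[-0.001,0,-0.03,0,0,0,0.015],[-0.001,0,-0.06,0,0,0,0.015],[-0.001,0,-0.1,0,0,0,0.015],[-0.03,0,-0.14,0,0,0,0.015],[-0.06,0,-0.17,0,0,0,0.015],[-0.08,0,-0.18,0,0,0,0.015]]'; python3 -m creep '[[-0.02,0,0,0,0,0,0.015],[-0.04,0,0,0,0,0,0.015],[-0.04,0,0,0,0,0,0.015],[-0.04,0,0,0,0,0,0.015],[-0.04,0,0,0,0,0,0.015],[-0.04,0,0,0,0,0,0.015],[-0.04,0,0,0,0,0,0.015],[-0.04,0,0,0,0,0,0.015]]'; python3 - <<'E'
from h import *
w=snap('wrist','w6');a=snap('scene','s6')
i=cv2.imread('pics/s6.png')[160:320,200:440]
cv2.imwrite('pics/m.png',np.hstack([cv2.resize(cv2.imread('pics/w6.png'),(400,300)),cv2.resize(i,(400,300),interpolation=cv2.INTER_CUBIC)]))
E
```

```text
time: 14.45
tcp_pos: [567.6, 72.5, 224.4]
orientation: [[0.019, 1.0, 0.004], [1.0, -0.019, 0.001], [0.001, 0.004, -1.0]]
ft_force: [0.6, -0.7, 0.4]
width: 0.173
gripper_force: 0.0
time: 15.45
tcp_pos: [566.2, 33.9, 221.8]
orientation: [[0.017, 1.0, 0.0], [1.0, -0.017, 0.0], [0.0, -0.0, -1.0]]
ft_force: [0.2, -0.6, -0.6]
width: 0.176
gripper_force: 0.0
```

View pics/m.png

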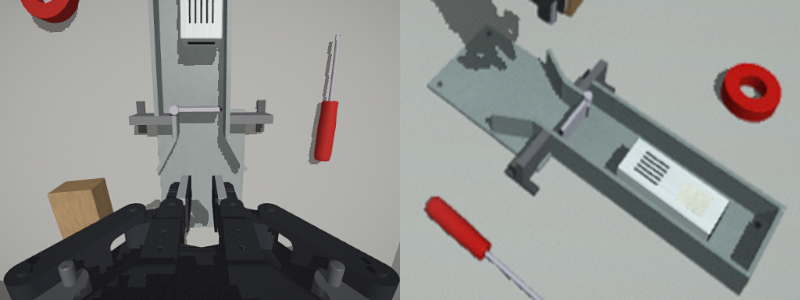

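The unit lies flat in the tray (right half, about (670,185)). The flap is shut across the lane (left half, (175,110) to (220,108)), and the bystanders have not moved.

```bash
python3 -c "
from workcell import hand_in
print(hand_in())"
```

```text
the job is handed in; nothing more can be done
None
```

The job is handed in: I set the unit on the infeed plate, let go, and pushed it through the gate; the last pictures show it flat in the tray with the flap shut and the bystanders unmoved, after about 15.5 s of the 58 s limit.

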